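# Probe a blind bore with a depth gauge and set its stop collar

## Robot

A 6-joint arm with a two-finger parallel gripper is mounted at the origin on the work surface. World frame = base frame: x ahead of the robot, y to its left, z up, the work surface at z = 0. Lengths are in m, angles in rad, forces in N, time in s.
With the tool pointing down it reaches from about 0.375 to 0.975 m from the base axis. Payload 3.8 kg.
Tool frame: the origin (TCP) lies midway between the tips of the shut fingers; the grasp point (between the pads) lies 19 mm behind it; z points along the fingers, y is the line along which they close (so a half turn about z gives the same grasp; the last joint's range is limited). The gripper opens to 85 mm and grips with 20 to 120 N. Pads are 22 mm wide; open, the fingers measure 114 mm over their backs; the gripper's body (76 mm by 85 mm) begins 54 mm behind the grasp point. The pads swing forward as they close: fully open they stand 13 mm farther back than shut.
Start: joints at [1.297, 0.264, 1.604, -0, 1.274, -0.037], TCP at [0.158, 0.656, 0.231] pointing down, gripper open.
Joint ranges: [-2.63, 2.63], [-0.94, 2.18], [0.31, 2.57], [-1.31, 4.45], [0, 2.66], [-2.55, 2.55]. Speed limits (rad/s): [2.57, 2.57, 3.14, 3.14, 3.14, 3.14].

## Interface

Orientations are given as a rotation vector (axis times angle).
In Python, from workcell import bot gives the robot as it stands.
- The arm moves only by the tool step_arm, never from a script. Its argument "motion" is a list of rows, each a list of 5 numbers: the finger opening in cm, from 0 to 8.54, then the shift along the tool's x, y, z in cm, then the turn about the tool's z in degrees. In form: [[claw, dx, dy, dz, twist], ...]. A call has 1 to 20 rows; each row is the pose to reach, as a shift and turn from the pose commanded when the call began, along the tool's axes at that moment; what a row does not reach only later rows make up. A row lasts 1/10 s, in which the tool goes at most 50 mm and 8.59 degrees, less where a joint would pass 70% of its speed; a pose out of reach is approached as far as the arm can. A call with a gripper value outside its range is refused whole. The fingers move at their own pace and stop on an object; "force" is the grip in N (left out, the last holds). Time passes only in rows, so rows that repeat a pose let the fingers close. It gives the time, the measured TCP pose, the force, the opening and the grip force at its end, in the units of the state.
- bot.read_state(): the state, without advancing time (a new reading comes with each control period).
- bot.read_camera(name): name is "scene" or "side" or "wrist"; returns (picture, depth): 420x560x3 uint8, red, green, blue; 420x560 float32, m along the optical axis (not along the pixel's ray), 0 where there is no reading.
- bot.calibration(name): a dict with "mtx" (3x3 intrinsics, pixels), "origin" and "orientation" of the camera in the world; the wrist camera has in their place "T_tool_cam" (4x4, takes a point from camera to tool coordinates, whose origin is the TCP and whose axes are the flange's). Camera axes: x right, y up, looking along -z (the intrinsics and any distortion apply to the point x, -y, -z); pixel columns grow to the right and rows downward; lengths in m; the calibration is good to about 2 mm. A picture is of the moment at which its call begins: read the wrist's pose just before it. calibration takes no time and is no camera call.
- bot.finish_job(): hands the job in; it is judged then, once.
The state is a dict: "time": time; "q": joint angles; "joint_vel": joint speeds; "joint_torque": joint torques, N m; "tool_pos": TCP position; "tcp_rot": TCP orientation; "wrist_force": force on the tool from outside, world axes, zero at the start; "torque": the same for the moment, N m; "width": opening from 0.0 (shut) to 1.0 (fully open); "grip_force": force on a finger pad.
Only numpy, scipy, OpenCV 4.12 (cv2) and the standard library are available. Lean on these libraries where they do the work, as an engineer would, in place of code of your own. Each camera call takes 0.05 s, during which the arm holds its last target. There are 200 camera calls.

## Task

Take the depth of the orange-ringed blind bore: slide the blue depth gauge along the aluminium bar, without lifting or tipping it, until its rod stands centred over that bore, then press the rod down until it bottoms out and keep it firmly pressed on the bottom for two seconds, without ramming it. Then push the black stop collar down the rod until it rests on the gauge's blue saddle, so that it keeps the depth, and let go, leaving rod, collar and gauge so. Do not disturb the other things on the bench.

Things in the scene. Friction and masses are not known exactly. Their poses are not given: they have to be found in the camera images.
- block: aluminium bar, 290 long x 56 wide x 56 mm high, fixed to the bench; origin at the centre of its underside, x along its length, z up. Two vertical blind bores, 17 mm in diameter, on its centre line, 95 mm either side of its middle. At each end a low steel toe clamp (18 mm high) reaches 30 mm further out
- target_mouth (a point): centre of the mouth of the bore to be probed, in the bar's top face; it is marked by a flat orange ring, 28 mm across (the other bore has a black ring). It may be at either end of the bar
- target_floor (a point): centre of the flat bottom of the orange-ringed bore; it lies 24 to 40 mm below the mouth, differently each time
- gauge: blue loose saddle of the gauge, 0.8 kg with rod and collar; 130 mm along its x (along the bar), 76 wide, 26 mm high above the bar. Origin: centre of its underside, on the bar's top; z up. Lips 16 mm deep on the bar's long sides let it only slide along the bar (1.5 mm play, 3 to 7 N friction). It starts near the bar's middle. Push it with closed fingertips on the upright face at either end, 65 mm from the rod
- rod_tip (a point): rounded lower end of the gauge's steel rod (9 mm in diameter, vertical, through the saddle's middle). It starts 2 to 6 mm above the bar's top face, hidden under the saddle
- rod_top (a point): centre of the top of the rod's red cap (20 mm in diameter, 12 mm high), 127 mm straight above the rod tip. The rod slides down when its cap is pressed with some 4 N and stays where it is left. Once all is home the cap still stands up to 62 mm above the collar
- collar_top (a point): centre of the top face of the black stop collar (50 mm in diameter, 16 mm high, yellow band) around the rod. It grips the rod by friction (about 1.6 N), goes down with it, and can be pushed down along it, e.g. by two fingertips either side of the rod; it stays where it is left
- collar_under (a point): centre of the underside of the stop collar, 16 mm below collar_top; the collar is home when this is on the saddle's top face, 26 mm above the origin of the gauge
- rod (a joint): how far the rod has been lowered (m), 0 to 0.060; at 0 the tip is 6 mm above the bar's top face
- collar (a joint): how far the collar has been pushed down along the rod (m), 0 to 0.075; at 0 its underside is 90 mm above the rod tip
- wrench: bystander: steel wrench lying on the bench, origin on its underside
- masking_tape: bystander: roll of masking tape lying flat, 100 mm across, 24 mm high, origin at the centre of its underside
- screwdriver: bystander: orange screwdriver lying on the bench, origin on its underside
- water_bottle: bystander: bottle, 66 mm across, 200 mm high, upright, origin at the centre of its underside
- tape_measure: bystander: yellow tape measure, 70 x 42 x 66 mm high, origin at the centre of its underside
- bolt_jar: bystander: dark jar with a black lid, 60 mm across, 75 mm high, origin at the centre of its underside
Not all that is in view belongs to the job. What is shaped like the gauge but purple or turquoise is not meant.

How it is judged:
By the outcome, as a careful person would: the job done as asked, in the order asked, and still so for the second after the job is handed in, with the robot touching nothing.
It also fails if it takes over 64 s, if anything falls off the work surface, if the arm or the gripper's body presses on something with over 40 N, if the wrist force passes 120 N, or if a joint passes its speed limit or range.

## Working session

There is one attempt and no reset: what is moved stays moved. The work goes in short steps, Python scripts to look and compute and a tool call to move; the robot and the scene stay as the last step left them, time stands still between calls to the robot, and variables do not carry over. Pictures are saved under pics/ and viewed, at most 10 in all, crops included, and the job is handed in when it is done.

Besides the shell and the picture viewer there is one more tool, called after "Request:" in YAML: its name, and indented under it one key for each argument. step_arm: Moves the arm, as the interface text tells. Its arguments: {"type":"object","properties":{"motion":{"type":"array","items":{"type":"array","items":{"type":"number"}}},"force":{"type":"number"}},"required":["motion"]}

```bash
mkdir -p pics; cat > h.py <<'E'
from workcell import bot
import numpy as np, cv2
from scipy.spatial.transform import Rotation as R
def grab(n,save=None):
    s=bot.read_state(); im,d=bot.read_camera(n); c=bot.calibration(n)
    if n=='wrist':
        T=np.eye(4);T[:3,:3]=R.from_rotvec(s['tcp_rot']).as_matrix();T[:3,3]=s['tool_pos'];T=T@np.array(c['T_tool_cam'])
    else:
        T=np.eye(4);o=np.array(c['orientation']);T[:3,:3]=o if o.shape==(3,3) else R.from_rotvec(o).as_matrix();T[:3,3]=c['origin']
    K=np.array(c['mtx'])
    np.savez(f'/tmp/{save or n}.npz',im=im,d=d,T=T,K=K)
    if save: cv2.imwrite(f'pics/{save}.png',im[:,:,::-1])
    return im,d,T,K
def load(n):
    z=np.load(f'/tmp/{n}.npz');return z['im'],z['d'],z['T'],z['K']
def cloud(d,T,K):
    v,u=np.mgrid[:d.shape[0],:d.shape[1]]
    P=np.stack([(u-K[0,2])/K[0,0]*d,-(v-K[1,2])/K[1,1]*d,-d],-1)
    return P@T[:3,:3].T+T[:3,3]
E
python3 -c "
from h import *
a=grab('scene','s1');b=grab('side','d1')
c=bot.calibration('scene');print({k:v for k,v in c.items()});print(bot.calibration('wrist'));print(bot.read_state())"
```

```text
{'mtx': array([[466.29503563,   0.        , 280.28452915],
       [  0.        , 466.29503563, 206.43116211],
       [  0.        ,   0.        ,   1.        ]]), 'origin': array([ 1.05889421, -0.80176496,  0.86324709]), 'orientation': array([0.89870022, 0.26910175, 0.49815147])}
{'mtx': array([[310.46485532,   0.        , 279.11230687],
       [  0.        , 310.46485532, 209.20324073],
       [  0.        ,   0.        ,   1.        ]]), 'T_tool_cam': array([[-8.05696162e-04,  9.59905994e-01,  2.80320946e-01,
         7.23198842e-02],
       [ 9.99999518e-01,  9.30904270e-04, -3.13514981e-04,
         4.70721205e-04],
       [-5.61896875e-04,  2.80320558e-01, -9.59906281e-01,
        -1.41948296e-01],
       [ 0.00000000e+00,  0.00000000e+00,  0.00000000e+00,
         1.00000000e+00]])}
{'time': 0.1, 'q': array([ 1.29711761e+00,  2.64682045e-01,  1.60527067e+00,  1.55538848e-05,
        1.27371245e+00, -3.68957773e-02]), 'joint_vel': array([-0.0018188 , -0.00137325, -0.00364356,  0.00125594, -0.0012479 ,
       -0.00088072]), 'joint_torque': array([-3.27861144e-04, -5.16700315e+01, -3.68592775e+01, -1.24157036e-04,
        6.27978559e-03, -4.38417942e-06]), 'tool_pos': array([0.1581492 , 0.65551201, 0.23006574]), 'tcp_rot': array([-0.37103684, -3.11926586,  0.00321236]), 'wrist_force': array([-1.3296269 , -0.75468181,  0.58334822]), 'torque': array([-0.01485798, -0.02703359, -0.05359107]), 'grip_force': 0.0, 'width': 1.0000212498432313}
```

View pics/s1.png

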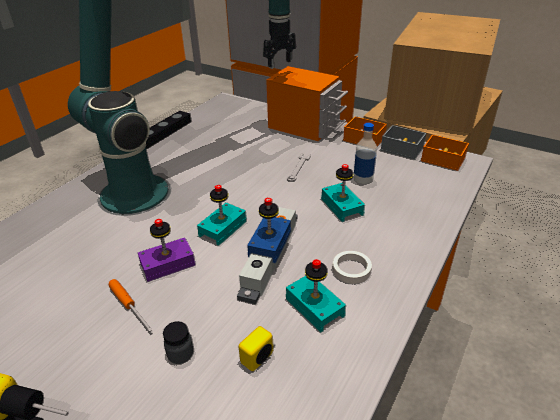

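View pics/d1.png

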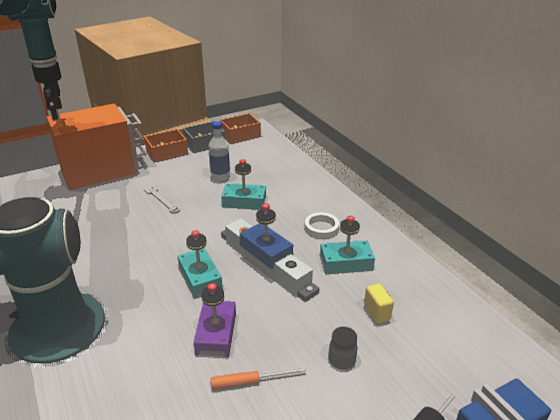

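Five gauge-like things are visible in the scene view: purple (165,258), turquoise (222,222), (343,200) and (316,298), and blue (270,235). The blue one, sitting on the aluminium bar, is the one meant. The black ring is at the near end (257,265) and the orange one at the far end (~285,217). I'll confirm in a crop and measure.

```bash
cat > m.py <<'E'
from h import *
for n in ['s1','d1']:
    im,d,T,K=load(n);P=cloud(d,T,K);hsv=cv2.cvtColor(im,cv2.COLOR_RGB2HSV);H,S,V=[hsv[...,i].astype(int) for i in range(3)]
    ok=(d>0)&(abs(P[...,0]-.6)<.35)&(abs(P[...,1])<.5)
    bl=ok&(H>105)&(H<122)&(S>130)&(P[...,2]>.06)&(P[...,2]<.1)
    cc,lab,st,ce=cv2.connectedComponentsWithStats(bl.astype(np.uint8))
    k=1+np.argmax(st[1:,4]);m=lab==k;p=P[m];top=p[abs(p[:,2]-.082)<.006]
    r=cv2.minAreaRect((top[:,:2]*1000).astype(np.float32));print(n,st[k],'blue top rect mm',r,'z',np.median(top[:,2]))
    c0=np.array(r[0])/1000
    near=ok&(np.hypot(P[...,0]-c0[0],P[...,1]-c0[1])<.03)
    red=near&((H<6)|(H>174))&(S>150)&(P[...,2]>.14);q=P[red];print('cap',q.mean(0),q[:,2].max(),np.median(q[q[:,2]>q[:,2].max()-.006],0))
    col=near&(P[...,2]>.1)&~red;print('col z',np.percentile(P[col][:,2],[2,50,90,98]))
    hb=ok&(abs(P[...,2]-.056)<.004)&(np.hypot(P[...,0]-c0[0],P[...,1]-c0[1])<.26)
    og=hb&(H>5)&(H<20)&(S>140);print('orange',og.sum(),P[og].mean(0) if og.any() else '',np.argwhere(og).mean(0) if og.any() else '')
    bar=hb&(S<60);r2=cv2.minAreaRect((P[bar][:,:2]*1000).astype(np.float32));print('bar',bar.sum(),r2)
im=load('s1')[0][180:310,220:320];im2=load('d1')[0][190:310,200:340]
cv2.imwrite('pics/c1.png',np.hstack([cv2.resize(x,(400,480),interpolation=cv2.INTER_CUBIC) for x in (im,im2)])[:,:,::-1])
E
python3 m.py
```

```text
s1 [ 248  217   43   41 1031] blue top rect mm ((538.0614013671875, -27.5762939453125), (76.07503509521484, 132.60076904296875), 12.988625526428223) z 0.08104679578274543
cap [ 0.53921312 -0.02969738  0.18181611] 0.187553993089011 [ 0.5399735  -0.03004993  0.18500969]
col z [0.10961454 0.15864633 0.16142282 0.17685421]
orange 15 [0.51308546 0.0715491  0.05626499] [216.4        280.93333333]
bar 679 ((540.66650390625, -63.11250305175781), (213.35787963867188, 343.7277526855469), 38.73496627807617)
d1 [257 224   2   2   3] blue top rect mm ((541.3375854492188, 38.08708572387695), (13.383139610290527, 2.7028920650482178), 63.90848922729492) z 0.0834153254620611m.py:11: RuntimeWarning: Mean of empty slice.
  red=near&((H<6)|(H>174))&(S>150)&(P[...,2]>.14);q=P[red];print('cap',q.mean(0),q[:,2].max(),np.median(q[q[:,2]>q[:,2].max()-.006],0))
  ret = um.true_divide(
Traceback (most recent call last):
  File "m.py", line 11, in <module>
    red=near&((H<6)|(H>174))&(S>150)&(P[...,2]>.14);q=P[red];print('cap',q.mean(0),q[:,2].max(),np.median(q[q[:,2]>q[:,2].max()-.006],0))
                                                                                   ~~~~~~~~~~^^
ValueError: zero-size array to reduction operation maximum which has no identity
```

```bash
sed -i "s/\['s1','d1'\]/['s1']/" m.py; python3 m.py|tail -1
```

```text
bar 679 ((540.66650390625, -63.11250305175781), (213.35787963867188, 343.7277526855469), 38.73496627807617)
```

Request:
step_arm:
  motion:
    - [8.5,0,0,-5,0]
    - [8.5,0,0,-10,0]
    - [0,-52.5,-54.8,-10,-26.6]
    - [0,-52.5,-54.8,-10,-26.6]
    - [0,-52.5,-54.8,-10,-26.6]
    - [0,-52.5,-54.8,-10,-26.6]
    - [0,-52.5,-54.8,-10,-26.6]
    - [0,-52.5,-54.8,-10,-26.6]
    - [0,-52.5,-54.8,-10,-26.6]
    - [0,-52.5,-54.8,-10,-26.6]
    - [0,-52.5,-54.8,-10,-26.6]
    - [0,-52.5,-54.8,-10,-26.6]
    - [0,-52.5,-54.8,-10,-26.6]
    - [0,-52.5,-54.8,-10,-26.6]
    - [0,-52.5,-54.8,-10,-26.6]
    - [0,-52.5,-54.8,-10,-26.6]
    - [0,-52.5,-54.8,-10,-26.6]
    - [0,-52.5,-54.8,-10,-26.6]
    - [0,-52.5,-54.8,-10,-26.6]
    - [0,-52.5,-54.8,-10,-26.6]

```text
time: 2.1
tool_pos: [0.5395, 0.0011, 0.3308]
tcp_rot: [0.356, -3.12, -0.002]
wrist_force: [0.6, -0.2, -0.5]
width: 0.003
grip_force: 0.0
```

View pics/c1.png

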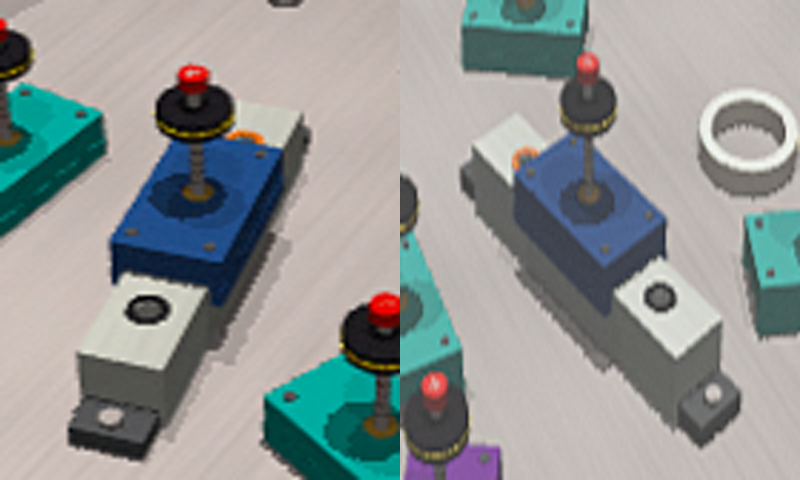

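Confirmed: the blue gauge is on the bar. The orange ring is at the far end (crop 245,140 left, 525,158 right) and the black ring at the near end (147,310). Next I'll look from the wrist.

```bash
python3 -c "
from h import *
im,d,T,K=grab('wrist','w1')
P=cloud(d,T,K);hsv=cv2.cvtColor(im,cv2.COLOR_RGB2HSV);H,S,V=[hsv[...,i].astype(int) for i in range(3)]
ok=(d>0)&(abs(P[...,0]-.54)<.15)&(abs(P[...,1]+.02)<.25)
bl=ok&(H>105)&(H<122)&(S>130)&(abs(P[...,2]-.082)<.006)
print('blue',cv2.minAreaRect((P[bl][:,:2]*1000).astype(np.float32)),np.median(P[bl][:,2]))
red=ok&((H<6)|(H>174))&(S>150)&(P[...,2]>.17);print('cap',P[red].mean(0),P[red][:,2].max(),red.sum())
og=ok&(H>5)&(H<22)&(S>130)&(abs(P[...,2]-.056)<.006);p=P[og];print('or',og.sum(),p.min(0),p.max(0),cv2.minAreaRect((p[:,:2]*1000).astype(np.float32)))
bar=ok&(S<60)&(V>110)&(abs(P[...,2]-.056)<.005);cc,lab,st,ce=cv2.connectedComponentsWithStats(bar.astype(np.uint8))
for k in range(1,cc):
  if st[k,4]>100: print(st[k],cv2.minAreaRect((P[lab==k][:,:2]*1000).astype(np.float32)))
"
```

```text
blue ((535.7213134765625, -25.39250946044922), (73.9872817993164, 126.92755126953125), 12.943015098571777) 0.08135822826348121
cap [ 0.53548654 -0.02469296  0.18530404] 0.18809960367624257 311
or 141 [0.50253007 0.05326767 0.05477101] [0.52786775 0.07843781 0.05831338] ((515.379638671875, 65.58609008789062), (24.716690063476562, 24.864652633666992), 76.83174896240234)
[ 149  147   60   42 2012] ((561.3878173828125, -130.4977569580078), (55.92626953125, 76.68468475341797), 12.873176574707031)
[ 310  147   58   42 2012] ((513.4174194335938, 77.95249938964844), (56.007747650146484, 76.08135986328125), 13.001708030700684)
```

View pics/w1.png

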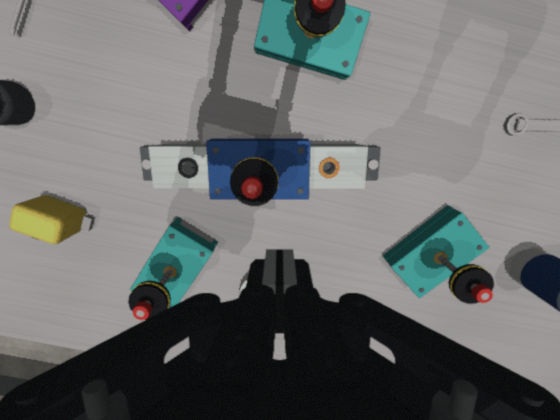

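The wrist view shows the blue saddle (258,168), red cap (252,188), orange ring (329,167) and black ring (188,167). From the ring and the bar ends the slide comes to about 93.5 mm. Before moving I'll check the gripper's own profile and the neighbouring decoys for clearance.

```bash
python3 -c "
from h import *
im,d,T,K=load('w1')
c=bot.calibration('wrist');Tc=np.array(c['T_tool_cam'])
Q=cloud(d,Tc,K);m=(d>0)&(d<.25);q=Q[m]
for a in np.arange(-.14,.03,.01):
  s=q[(q[:,2]>=a)&(q[:,2]<a+.01)]
  if len(s): print(round(a,2),len(s),(s.min(0)*1000).round(),(s.max(0)*1000).round())
P=cloud(d,T,K)
for n,b in dict(dec_near=(120,300,215,325),dec_top=(250,370,0,80),dec_r=(380,495,200,305),tape=(5,95,190,245)).items():
  r=P[b[2]:b[3],b[0]:b[1]];dd=d[b[2]:b[3],b[0]:b[1]];g=r[(dd>.25)&(r[...,2]>.015)]
  print(n,g.min(0).round(3),g.max(0).round(3))
"
```

```text
-0.11 1 [  22.   15. -100.] [  22.   15. -100.]
-0.1 6823 [   9.  -59. -100.] [ 22.  61. -90.]
-0.09 16026 [ -1. -61. -90.] [ 19.  63. -80.]
-0.08 11837 [ -8. -57. -80.] [ 19.  59. -70.]
-0.07 5886 [ -8. -49. -70.] [ 19.  50. -60.]
-0.06 6444 [ -9. -41. -60.] [ 15.  42. -50.]
-0.05 2387 [-12. -33. -50.] [ 15.  35. -40.]
-0.04 868 [-11. -15. -40.] [ 13.  17. -30.]
-0.03 699 [  6. -12. -30.] [ 12.  15. -20.]
-0.02 586 [  6. -12. -20.] [ 12.  15. -10.]
-0.01 272 [  7. -12. -10.] [12. 14. -2.]
dec_near [ 0.652 -0.184  0.015] [ 0.792 -0.008  0.15 ]
dec_top [ 0.32  -0.065  0.015] [0.397 0.068 0.15 ]
dec_r [0.537 0.202 0.015] [0.685 0.337 0.15 ]
tape [ 0.659 -0.348  0.015] [ 0.709 -0.277  0.067]
```

Shut knuckles reach ±62 mm at 80–100 mm behind the tips, so pushing with y along the bar would catch the collar. I'll push with the tool yawed about 32° off the bar axis and the camera trailing (yaw −45°), so the fingertip corner makes contact.

Request:
step_arm:
  motion:
    - [0,1.3,-12.1,10,8.5]
    - [0,1.3,-12.1,10,17]
    - [0,1.3,-12.1,10,25.5]
    - [0,1.3,-12.1,10,34]
    - [0,1.3,-12.1,10,42.5]
    - [0,1.3,-12.1,10,51]
    - [0,1.3,-12.1,10,59.5]
    - [0,1.3,-12.1,10,68]
    - [0,1.3,-12.1,10,76.5]
    - [0,1.3,-12.1,10,85]
    - [0,1.3,-12.1,10,93.5]
    - [0,1.3,-12.1,10,102]
    - [0,1.3,-12.1,10,110.5]
    - [0,1.3,-12.1,10,119]
    - [0,1.3,-12.1,10,127.5]
    - [0,1.3,-12.1,10,136]
    - [0,1.3,-12.1,10,144.5]
    - [0,1.3,-12.1,10,153]
    - [0,1.3,-12.1,10,161.5]
    - [0,1.3,-12.1,10,170]

```text
time: 4.15
tool_pos: [0.5546, -0.1182, 0.2317]
tcp_rot: [-3.079, -0.622, -0.001]
wrist_force: [-0.1, 0.3, -0.5]
width: 0.004
grip_force: 0.0
```

Request:
step_arm:
  motion:
    - [0,0,0,0,8.5]
    - [0,0,0,0,17]
    - [0,0,0,0,25.5]
    - [0,0,0,0,34]
    - [0,0,0,0,42.5]
    - [0,0,0,0,51]
    - [0,0,0,0,59.5]
    - [0,0,0,0,68]
    - [0,0,0,0,68]
    - [0,0,0,0,68]

```text
time: 5.15
tool_pos: [0.5547, -0.119, 0.2316]
tcp_rot: [-2.906, 1.193, -0.0]
wrist_force: [-0.1, 0.4, -1.3]
width: 0.002
grip_force: 0.0
```

Request:
step_arm:
  motion:
    - [0,0,0,4,0]
    - [0,0,0,8,0]
    - [0,0,0,12,0]
    - [0,0,0,15,0]
    - [0,0,0,16.6,0]
    - [0,0,0,16.6,0]
    - [0,-0.5,-0.32,16.6,0]
    - [0,-0.84,-0.53,16.6,0]

```text
time: 5.95
tool_pos: [0.5538, -0.1105, 0.067]
tcp_rot: [-2.903, 1.2, -0.004]
wrist_force: [-0.2, 0.9, 0.7]
width: 0.0
grip_force: 0.0
```

```bash
python3 -c "
from h import *
print(bot.read_state()['wrist_force'])
grab('side','d2');cv2.imwrite('pics/d2c.png',cv2.resize(load('d2')[0][130:330,180:380],(600,600),interpolation=cv2.INTER_CUBIC)[:,:,::-1])"
```

```text
[-0.1672051   0.85893399  0.72597046]
```

View pics/d2c.png

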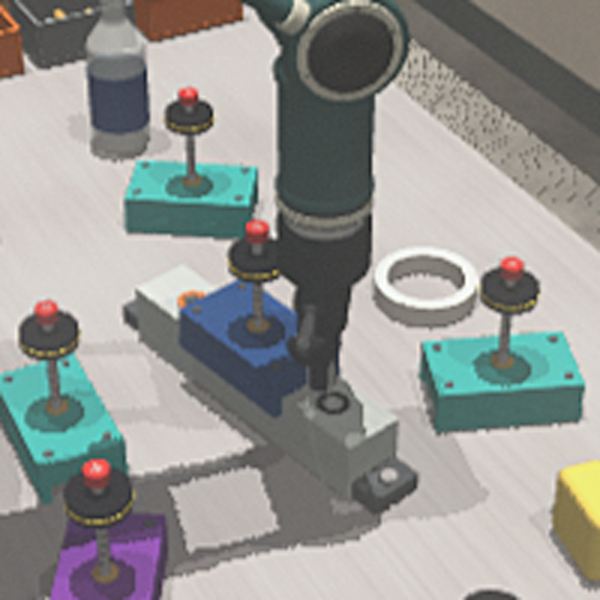

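Request:
step_arm:
  motion:
    - [0,-0.17,-0.11,0,0]
    - [0,-0.34,-0.21,0,0]
    - [0,-0.51,-0.32,0,0]
    - [0,-0.68,-0.43,0,0]
    - [0,-0.84,-0.53,0,0]
    - [0,-1.18,-0.75,0,0]
    - [0,-1.52,-0.96,0,0]
    - [0,-1.94,-1.23,0,0]
    - [0,-2.36,-1.5,0,0]
    - [0,-2.79,-1.76,0,0]
    - [0,-3.2,-2.03,0,0]
    - [0,-3.63,-2.3,0,0]
    - [0,-4.05,-2.57,0,0]
    - [0,-4.47,-2.83,0,0]
    - [0,-4.9,-3.1,0,0]
    - [0,-5.32,-3.37,0,0]
    - [0,-5.74,-3.64,0,0]
    - [0,-6.1,-3.87,0,0]
    - [0,-6.41,-4.06,0,0]
    - [0,-6.58,-4.17,0,0]

```text
time: 8.0
tool_pos: [0.5361, -0.0358, 0.0656]
tcp_rot: [2.902, -1.2, 0.003]
wrist_force: [1.1, -5.9, 0.2]
width: -0.003
grip_force: 2.7
```

```bash
cat > w.py <<'E'
from h import *
import sys
n=sys.argv[1]
im,d,T,K=grab('wrist',n)
print(bot.read_state()['wrist_force'])
P=cloud(d,T,K);hsv=cv2.cvtColor(im,cv2.COLOR_RGB2HSV);H,S,V=[hsv[...,i].astype(int) for i in range(3)]
ok=(d>.12)&(abs(P[...,0]-.54)<.15)&(abs(P[...,1]+.02)<.25)
bl=ok&(H>105)&(H<122)&(S>130)&(abs(P[...,2]-.082)<.008)
u=np.array([-.225,.974]);m=np.array([.5374,-.0264])
for nm,k in (('blue',bl),('bar',ok&(S<60)&(V>110)&(abs(P[...,2]-.056)<.006)),('cap',ok&((H<6)|(H>174))&(S>150)&(P[...,2]>.1))):
  q=P[k]
  if len(q):
    s=(q[:,:2]-m)@u; print(nm,len(q),'s',np.percentile(s,[0,1,50,99,100]).round(4),'n',((q[:,:2]-m)@[.974,.225]).mean().round(4),'z',np.percentile(q[:,2],[2,50,98]).round(4), cv2.minAreaRect((q[:,:2]*1000).astype(np.float32)))
E
python3 w.py w2
```

```text
[ 1.70961357 -5.03276297 -1.01010649]
blue 2683 s [0.0039 0.0045 0.0116 0.0561 0.0597] n 0.0208 z [0.0747 0.0812 0.0825] ((543.835693359375, -3.5184707641601562), (61.63076400756836, 55.045005798339844), 46.85718536376953)
bar 22288 s [-0.1462 -0.1443 -0.1051 -0.0139 -0.004 ] n 0.002 z [0.054  0.0554 0.0567] ((553.4434204101562, -99.83906555175781), (56.465858459472656, 142.2375946044922), 13.008567810058594)
```

View pics/w2.png

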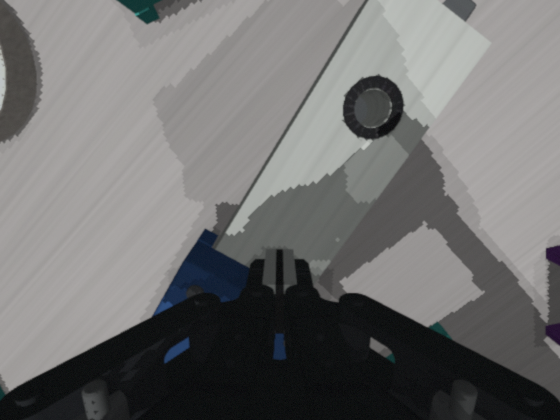

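The picture shows the fingertips against the blue saddle's rear edge (200–250,250), with the black ring at (373,107) as a reference 95 mm behind the bar's middle.

```bash
python3 -c "
from h import *
im,d,T,K=load('w2');P=cloud(d,T,K)
u=np.array([-.225,.974]);m=np.array([.5374,-.0264]);n=np.array([.974,.225])
ox,oy=373,107
# black ring via fit, plane z=.056
hsv=cv2.cvtColor(im,cv2.COLOR_RGB2HSV)
sub=(im[65:150,335:412].max(2)<60).astype(np.uint8)
pts=np.argwhere(sub)[:,::-1]+[335,65]
p=P[pts[:,1],pts[:,0]];p=p[abs(p[:,2]-.056)<.004]
r=cv2.minEnclosingCircle((p[:,:2]*1000).astype(np.float32));c=np.array(r[0])/1000
print('ring',r,'s',(c-m)@u,'n',(c-m)@n)
H,S=hsv[...,0].astype(int),hsv[...,1]
bl=(d>.12)&(H>105)&(H<122)&(S>130)&(abs(P[...,2]-.0815)<.002)
q=P[bl];s=(q[:,:2]-m)@u;nn=(q[:,:2]-m)@n
for a in np.arange(0,.045,.005):
  k=(nn>a)&(nn<a+.005)
  if k.any(): print(round(a,3),k.sum(),s[k].min().round(4))
"
```

```text
ring ((558.1793212890625, -119.67001342773438), 14.187501907348633) s -0.09552034036865235 n -0.0007466940856934029
0.005 47 0.0048
0.01 214 0.0041
0.015 372 0.0041
0.02 288 0.0044
0.025 229 0.0043
0.03 561 0.0042
0.035 325 0.0052
```

Request:
step_arm:
  motion:
    - [0,-0.17,-0.11,0,0]
    - [0,-0.42,-0.27,0,0]
    - [0,-0.76,-0.48,0,0]
    - [0,-1.1,-0.7,0,0]
    - [0,-1.43,-0.91,0,0]
    - [0,-1.69,-1.07,0,0]
    - [0,-1.86,-1.18,0,0]
    - [0,-1.98,-1.26,0,0]
    - [0,-2.07,-1.31,0,0]
    - [0,-2.13,-1.35,0,0]
    - [0,-2.15,-1.36,0,0]
    - [0,-2.15,-1.36,0,0]

```text
time: 9.25
tool_pos: [0.5305, -0.011, 0.0656]
tcp_rot: [2.902, -1.201, 0.003]
wrist_force: [2.2, -4.9, -0.1]
width: 0.002
grip_force: 2.7
```

```bash
cat > g.py <<'E'
from h import *
import sys
im,d,T,K=grab('wrist',sys.argv[1]);P=cloud(d,T,K)
u=np.array([-.225,.974]);m=np.array([.5374,-.0264]);n=np.array([.974,.225])
hsv=cv2.cvtColor(im,cv2.COLOR_RGB2HSV);H,S=hsv[...,0].astype(int),hsv[...,1]
SN=np.stack([(P[...,:2]-m)@u,(P[...,:2]-m)@n],-1)
k=(d>.12)&(im.max(2)<60)&(abs(P[...,2]-.056)<.004)&(np.hypot(SN[...,0]+.095,SN[...,1])<.02)
if k.any():
  r=cv2.minEnclosingCircle((P[k][:,:2]*1000).astype(np.float32));c=np.array(r[0])/1000;print('ring',r[1],'s',(c-m)@u,'n',(c-m)@n)
b=(d>.12)&(S<60)&(im.max(2)>90)&(abs(P[...,2]-.056)<.004)&(abs(SN[...,1])<.02);print('bar end',SN[b][:,0].min())
bl=(d>.12)&(H>105)&(H<122)&(S>130)&(abs(P[...,2]-.0815)<.002)&(np.hypot(SN[...,0]-.095,SN[...,1])<.1)
q=SN[bl]
for a in np.arange(-.04,.04,.01):
  j=(q[:,1]>a)&(q[:,1]<a+.01)
  if j.sum()>20: print(round(a,3),j.sum(),'rear s',q[j,0].min().round(4),'front',q[j,0].max().round(4))
red=(d>.1)&((H<6)|(H>174))&(S>150)&(P[...,2]>.1)&(np.hypot(SN[...,0]-.095,SN[...,1])<.04)
if red.any(): print('cap',SN[red].mean(0),P[red][:,2].max(),P[red].mean(0))
print(bot.read_state()['tool_pos'],bot.read_state()['wrist_force'])
E
python3 g.py w3
```

```text
ring 14.187820434570312 s -0.09550834664001465 n -0.0007212547927856264
bar end -0.13378195363394013
-0.03 205 rear s 0.04 front 0.0546
-0.02 43 rear s 0.0404 front 0.0467
0.0 46 rear s 0.0298 front 0.0363
0.01 573 rear s 0.0296 front 0.0844
0.02 521 rear s 0.0297 front 0.0855
0.03 876 rear s 0.0302 front 0.0646
[ 0.53051059 -0.01100866  0.06559405] [ 0.81415984 -5.08217695 -0.04368558]
```

Request:
step_arm:
  motion:
    - [0,0.6,0.4,0,0]
    - [0,1.3,0.8,0,0]
    - [0,2.0,1.3,-2,0]
    - [0,2.0,1.3,-6,0]
    - [0,2.0,1.3,-11,0]
    - [0,2.0,1.3,-15,0]
    - [0,-2.0,-1.5,-17,0]
    - [0,-5.0,-3.4,-17,0]
    - [0,-6.45,-4.5,-17,0]
    - [0,-6.45,-4.5,-17,0]
    - [0,-6.45,-4.5,-17,0]

```text
time: 10.4
tool_pos: [0.5159, 0.0672, 0.235]
tcp_rot: [2.903, -1.2, -0.001]
wrist_force: [-0.2, -0.4, 0.5]
width: 0.001
grip_force: 0.0
```

```bash
python3 g.py w4
```

```text
ring 13.461973190307617 s -0.0952308358215332 n -0.0004849413543700984
bar end -0.11971001735913685
-0.04 398 rear s 0.0307 front 0.0884
-0.03 496 rear s 0.0307 front 0.1519
-0.02 592 rear s 0.0309 front 0.1577
-0.01 631 rear s 0.0311 front 0.1578
0.0 726 rear s 0.031 front 0.1582
0.01 938 rear s 0.0312 front 0.1581
0.02 1201 rear s 0.0314 front 0.1586
0.03 830 rear s 0.0315 front 0.1585
cap [ 0.09385244 -0.00014617] 0.18796474937412017 [0.51612596 0.06504331 0.18337189]
[0.5159663  0.06678196 0.23490797] [ 0.08006607  0.0648396  -0.635512  ]
```

View pics/w4.png

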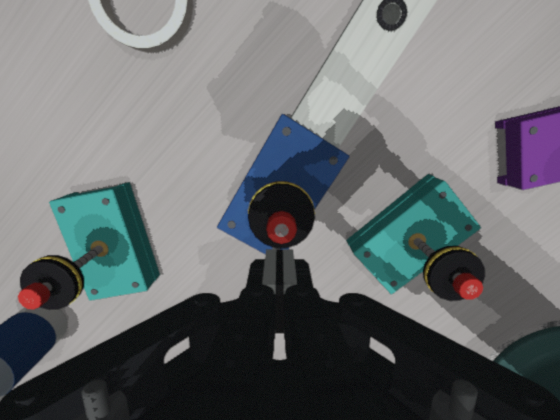

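The picture shows the cap (282,228) centred on the saddle and the bar; the gauge's middle is at s = 94.7 mm against 95 mm, which is centred. Next I'll press the cap down.

Request:
step_arm:
  motion:
    - [0,0,0.06,2,0]
    - [0,0,0.06,3.5,0]
    - [0,0,0.06,4.2,0]
    - [0,0,0.06,4.4,0]
    - [0,0,0.06,4.6,0]
    - [0,0,0.06,4.8,0]
    - [0,0,0.06,5.0,0]
    - [0,0,0.06,5.2,0]
    - [0,0,0.06,5.4,0]
    - [0,0,0.06,5.6,0]
    - [0,0,0.06,5.8,0]
    - [0,0,0.06,6.0,0]

```text
time: 11.65
tool_pos: [0.5161, 0.067, 0.1755]
tcp_rot: [-2.902, 1.201, -0.002]
wrist_force: [0.4, -0.6, 2.4]
width: 0.002
grip_force: 1.3
```

Request:
step_arm:
  motion:
    - [0,0,0,0.2,0]
    - [0,0,0,0.4,0]
    - [0,0,0,0.6,0]
    - [0,0,0,0.8,0]
    - [0,0,0,1.0,0]
    - [0,0,0,1.2,0]
    - [0,0,0,1.3,0]
    - [0,0,0,1.4,0]

```text
time: 12.45
tool_pos: [0.5155, 0.0671, 0.1611]
tcp_rot: [-2.903, 1.201, 0.0]
wrist_force: [2.1, 0.8, 3.3]
width: -0.001
grip_force: 1.3
```

Request:
step_arm:
  motion:
    - [0,0,0,0.06,0]
    - [0,0,0,0.12,0]
    - [0,0,0,0.18,0]
    - [0,0,0,0.24,0]
    - [0,0,0,0.3,0]

```text
time: 12.95
tool_pos: [0.5156, 0.067, 0.1583]
tcp_rot: [-2.903, 1.201, 0.0]
wrist_force: [0.9, 0.8, 4.8]
width: -0.001
grip_force: 2.6
```

Request:
step_arm:
  motion:
    - [0,0,0,0.06,0]
    - [0,0,0,0.12,0]
    - [0,0,0,0.18,0]
    - [0,0,0,0.24,0]
    - [0,0,0,0.3,0]

```text
time: 13.45
tool_pos: [0.5162, 0.0672, 0.1578]
tcp_rot: [-2.902, 1.201, -0.002]
wrist_force: [-4.0, 0.5, 17.6]
width: -0.001
grip_force: 8.6
```

It bottomed at z≈0.158, which puts the floor about 25 mm below the mouth (24–40 expected). I'll hold a firm press.

Request:
step_arm:
  motion:
    - [0,0,0,0.05,0]
    - [0,0,0,0.1,0]
    - [0,0,0,0.1,0]
    - [0,0,0,0.1,0]
    - [0,0,0,0.1,0]
    - [0,0,0,0.1,0]
    - [0,0,0,0.1,0]
    - [0,0,0,0.1,0]
    - [0,0,0,0.1,0]
    - [0,0,0,0.1,0]
    - [0,0,0,0.1,0]
    - [0,0,0,0.1,0]
    - [0,0,0,0.1,0]
    - [0,0,0,0.1,0]
    - [0,0,0,0.1,0]
    - [0,0,0,0.1,0]
    - [0,0,0,0.1,0]
    - [0,0,0,0.1,0]
    - [0,0,0,0.1,0]
    - [0,0,0,0.1,0]

```text
time: 15.45
tool_pos: [0.5168, 0.0673, 0.1577]
tcp_rot: [-2.901, 1.201, -0.004]
wrist_force: [-3.4, -0.5, 17.9]
width: -0.001
grip_force: 9.0
```

Request:
step_arm:
  motion:
    - [0,0,0,0,0]
    - [0,0,0,0,0]
    - [0,0,0,0,0]
    - [0,0,0,0,0]
    - [0,0,0,0,0]
    - [0,0,0,0,0]
    - [0,0,0,0,0]
    - [0,0,0,0,0]

```text
time: 16.25
tool_pos: [0.5168, 0.0673, 0.1577]
tcp_rot: [-2.901, 1.201, -0.004]
wrist_force: [-4.2, 0.9, 18.3]
width: -0.002
grip_force: 9.0
```

The press was held at about 18 N for over 2 s. I'll lift off, open the fingers and check the cap and collar.

Request:
step_arm:
  motion:
    - [0,0,0,-0.5,0]
    - [0,0,0,-2,0]
    - [0,0,0,-5,0]
    - [2.8,0,0,-7.7,0]
    - [2.8,0,0,-7.7,0]
    - [2.8,0,0,-7.7,0]
    - [2.8,0,0,-7.7,0]
    - [2.8,0,0,-7.7,0]

```text
time: 17.05
tool_pos: [0.5144, 0.0669, 0.2295]
tcp_rot: [2.901, -1.201, -0.005]
wrist_force: [0.1, 0.3, -0.3]
width: 0.329
grip_force: 0.0
```

```bash
python3 g.py w5; python3 -c "
from h import *
im,d,T,K=load('w5');c=bot.calibration('wrist');Q=cloud(d,np.array(c['T_tool_cam']),K);q=Q[(d>0)&(d<.2)&(abs(Q[...,1])<.06)&(Q[...,2]>-.03)]
print(bot.read_state()['width'],q[:,2].max(),np.sort(q[q[:,2]>-.02][:,1])[::60]*1000)
for s in(-1,1):
  k=q[q[:,1]*s>.002];k=k[k[:,2]>-.025];print(s,k[:,1].min(),k[:,1].max(),k[:,0].min(),k[:,2].max())
P=cloud(d,T,K);g=(d>.1)&(np.hypot(P[...,0]-.5162,P[...,1]-.0661)<.03)&(im.max(2)<70)&(P[...,2]>.095)&(P[...,2]<.15)
print('collar z',np.percentile(P[g][:,2],[1,50,90,99]))
"
```

```text
ring 13.37037181854248 s -0.09485233283081054 n -0.0007051599822998147
bar end -0.11584181866631957
-0.04 689 rear s 0.0307 front 0.1572
-0.03 673 rear s 0.0309 front 0.1578
-0.02 702 rear s 0.0309 front 0.1582
-0.01 706 rear s 0.031 front 0.1578
0.0 777 rear s 0.031 front 0.1586
0.01 942 rear s 0.0314 front 0.1586
0.02 1190 rear s 0.0313 front 0.1588
0.03 861 rear s 0.0315 front 0.159
cap [ 9.39349667e-02 -7.31652513e-05] 0.15954014505728048 [0.51617854 0.06514018 0.15485053]
[0.51457573 0.06688485 0.22967309] [-0.411311   -0.55644577  0.31431324]
0.32876156750529073 0.0013617154812897714 [-27.45638206 -25.13635631 -22.93905833 -19.70184191 -17.82209642
 -15.95312256 -14.03139502 -13.87082886 -13.82415138 -13.74073125
  14.11527895  14.17713308  14.26071226  15.4968031   17.32357952
  19.06448483  22.28276756  24.42570694  26.50889829]
-1 -0.02749692761050884 -0.013614800424816971 -0.0127272526522626 0.0007440148665784074
1 0.013969247384058225 0.027931352335914907 -0.012559536278735212 0.0013617154812897714
collar z [0.12542878 0.13152479 0.13239336 0.13335445]
```

View pics/w5.png

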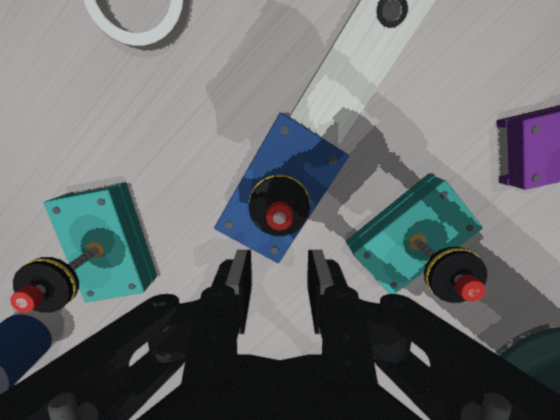

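The fingers straddle the cap: gap centre at col ~280, cap at (279,218). The cap top is at ~0.159, so the rod stayed down. Next I'll push the collar.

Request:
step_arm:
  motion:
    - [2.8,0.18,-0.04,2,0]
    - [2.8,0.18,-0.04,5,0]
    - [2.8,0.18,-0.04,6.5,0]
    - [2.8,0.18,-0.04,7.5,0]
    - [2.8,0.18,-0.04,8.5,0]
    - [2.8,0.18,-0.04,8.8,0]
    - [2.8,0.18,-0.04,9.1,0]
    - [2.8,0.18,-0.04,9.4,0]
    - [2.8,0.18,-0.04,9.7,0]
    - [2.8,0.18,-0.04,10,0]
    - [2.8,0.18,-0.04,10.3,0]
    - [2.8,0.18,-0.04,10.6,0]

```text
time: 18.3
tool_pos: [0.5176, 0.066, 0.1255]
tcp_rot: [-2.902, 1.201, -0.001]
wrist_force: [-0.1, 0.5, 1.8]
width: 0.327
grip_force: 0.6
```

Request:
step_arm:
  motion:
    - [2.8,0,0,0.3,0]
    - [2.8,0,0,0.6,0]
    - [2.8,0,0,0.9,0]
    - [2.8,0,0,1.2,0]
    - [2.8,0,0,1.5,0]
    - [2.8,0,0,1.7,0]
    - [2.8,0,0,1.9,0]
    - [2.8,0,0,2.0,0]

```text
time: 19.1
tool_pos: [0.517, 0.066, 0.105]
tcp_rot: [2.903, -1.201, -0.001]
wrist_force: [-0.2, 0.6, 1.7]
width: 0.326
grip_force: 0.6
```

Request:
step_arm:
  motion:
    - [2.8,0,0,0.15,0]
    - [2.8,0,0,0.3,0]
    - [2.8,0,0,0.4,0]
    - [2.8,0,0,0.5,0]
    - [2.8,0,0,0.6,0]
    - [2.8,0,0,0.66,0]

```text
time: 19.7
tool_pos: [0.517, 0.066, 0.0985]
tcp_rot: [2.903, -1.201, -0.0]
wrist_force: [-0.1, -1.0, 1.3]
width: 0.327
grip_force: 0.6
```

Request:
step_arm:
  motion:
    - [2.8,0,0,0.05,0]
    - [2.8,0,0,0.1,0]
    - [2.8,0,0,0.15,0]
    - [2.8,0,0,0.2,0]
    - [2.8,0,0,0.25,0]
    - [2.8,0,0,0.3,0]
    - [2.8,0,0,0.3,0]

```text
time: 20.4
tool_pos: [0.5171, 0.066, 0.0977]
tcp_rot: [2.903, -1.201, -0.001]
wrist_force: [-6.9, -0.9, 13.6]
width: 0.328
grip_force: 7.2
```

The collar is home: it stopped at z 0.0977 with 13.6 N. I'll retreat straight up and verify.

Request:
step_arm:
  motion:
    - [2.8,0,0,-0.3,0]
    - [2.8,0,0,-1,0]
    - [2.8,0,0,-2.5,0]
    - [2.8,0,0,-5,0]
    - [2.8,0,0,-8,0]
    - [2.8,0,0,-12,0]
    - [2.8,0,0,-15,0]
    - [2.8,0,0,-15,0]
    - [2.8,0,0,-15,0]

```text
time: 21.3
tool_pos: [0.5179, 0.066, 0.2474]
tcp_rot: [-2.902, 1.201, -0.004]
wrist_force: [-0.8, -0.4, -0.5]
width: 0.327
grip_force: 0.0
```

```bash
python3 g.py w6; python3 -c "
from h import *
im,d,T,K=load('w6')
P=cloud(d,T,K);g=(d>.1)&(np.hypot(P[...,0]-.5162,P[...,1]-.0661)<.03)&(im.max(2)<70)&(P[...,2]>.09)&(P[...,2]<.15)
print('collar z',np.percentile(P[g][:,2],[1,50,90,99]))
im=grab('side','d3')[0][160:280,190:310];cv2.imwrite('pics/d3c.png',cv2.resize(im,(600,600),interpolation=cv2.INTER_CUBIC)[:,:,::-1])
"
```

```text
ring 13.447016716003418 s -0.09515818045654298 n -0.0008006104370116562
bar end -0.12692765926160687
-0.04 816 rear s 0.0308 front 0.1577
-0.03 759 rear s 0.0309 front 0.1577
-0.02 670 rear s 0.0311 front 0.1576
-0.01 674 rear s 0.031 front 0.1583
0.0 713 rear s 0.0312 front 0.1581
0.01 836 rear s 0.0311 front 0.1585
0.02 996 rear s 0.0315 front 0.1584
0.03 770 rear s 0.0315 front 0.1581
cap [9.33523795e-02 3.70348701e-05] 0.1591817085517581 [0.51641712 0.06459716 0.15647339]
[0.51687534 0.06595466 0.24566238] [ 0.2089558   0.33853778 -0.2814614 ]
collar z [0.09135607 0.09750906 0.09855986 0.12506718]
```

View pics/d3c.png

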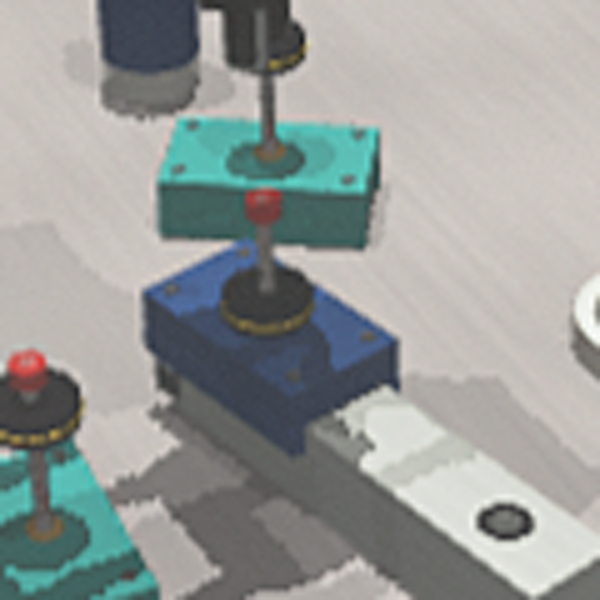

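The collar sits on the saddle (265,300) with its top at 0.0975. The cap (263,205) is still down at 0.159, and the gauge is in place.

```bash
python3 -c "
from workcell import bot
print(bot.finish_job())"
```

```text
the job is handed in; nothing more can be done
None
```

I handed the job in at about 21 s: the gauge is centred over the orange-ringed bore to within about 1 mm, the rod was held on the bottom at about 18 N for over two seconds (depth about 25 mm), and the collar rests on the saddle with the robot clear of everything.

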